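# Lock a swivel into the marking jig

## Robot

A 7-joint arm with a two-finger parallel gripper is mounted at the origin on the work surface. World frame = base frame: x ahead of the robot, y to its left, z up, the work surface at z = 0. Lengths are in m, angles in rad, forces in N, time in s.
With the tool pointing down it reaches from about 0.425 to 0.875 m from the base axis. Payload 4.7 kg.
Tool frame: the origin (TCP) lies at the very end of the fingers, on their centre line; the grasp point (between the pads) lies 19 mm behind it; z points along the fingers, y is the line along which they close (so a half turn about z gives the same grasp; the last joint's range is limited). The gripper opens to 87 mm and grips with 3 to 60 N. Pads are 19 mm wide; open, the fingers measure 117 mm over their backs; the gripper's body (75 mm by 190 mm) begins 51 mm behind the grasp point.
Start: joints at [1.269, 0.321, -0.07, 1.45, 0.023, 1.371, -0.057], TCP at [0.202, -0.618, 0.223] pointing down, gripper open.
Joint ranges: [-2.86, 2.86], [-0.3, 2.09], [-1.38, 1.24], [0.06, 2.45], [-1.56, 4.7], [0.09, 2.05], [-2.69, 2.69]. Speed limits (rad/s): [2.57, 2.57, 3.14, 3.14, 3.14, 3.14, 3.14].

## Interface

Orientations are given as a unit quaternion [x, y, z, w].
In Python, from plant import ctrl gives the robot as it stands.
- The arm moves only by the tool play_rows, never from a script. Its argument "motion" is a list of rows, each an object with "dp": the shift along the world's x, y, z in cm, a list of three; "roll": the turn about the world's z in degrees; "fingers": the opening, from 0 (shut) to 1 (fully open). In form: [{"dp": [tx, ty, tz], "roll": roll, "fingers": fingers}, ...]. A call has 1 to 12 rows; each row shifts and turns the commanded pose from where the row before left it; what a row does not reach is not made up. A row lasts 1/12 s, in which the tool goes at most 41.7 mm and 7.16 degrees, less where a joint would pass 70% of its speed; a pose out of reach is approached as far as the arm can. A call with a gripper value outside its range is refused whole. The fingers move at their own pace and stop on an object; "newtons" is the grip in N (left out, the last holds). Time passes only in rows, so rows that do not move let the fingers close. It gives the time, the measured TCP pose, the force, the opening and the grip force at its end, in the units of the state.
- ctrl.observe(): the state, without advancing time (a new reading comes with each control period).
- ctrl.grab_frame(name): name is "side" or "top"; returns (picture, depth): 400x640x3 uint8, red, green, blue; 400x640 float32, m along the optical axis (not along the pixel's ray), 0 where there is no reading.
- ctrl.calibration(name): a dict with "K" (3x3 intrinsics, pixels), "rvec" (rotation vector, rad) and "tvec" (3), from world to camera coordinates, as OpenCV has them. Camera axes: x right, y down, z forward; pixel columns grow to the right and rows downward; lengths in m; the calibration is good to about 2 mm. A picture is of the moment at which its call begins. calibration takes no time and is no camera call.
- ctrl.job_done(): hands the job in; it is judged then, once.
Trained networks look in the newest picture that a camera, given by its name, has taken for a name from the list of things; names that differ only in an ending like _2 or _b are one class to them, and where a whole thing is asked for, a point or a joint stands for the part that bears it (a point fixed in the world has none). Each returns a list of dicts, best first, with "p" (0 to 1); they miss things now and then, are a little off and sometimes report something else, mostly with a low value. They report only what shows in the picture. A call takes as long as a camera call. They do not tell look-alikes from the thing itself.
- ctrl.outline_of(thing, camera): "mask" (400x640 bool, what is visible of it) and "bbox" ([left, top, width, height] in pixels, round what is visible of it).
- ctrl.spot_point(thing, camera): "at" ([row, column] in pixels: a listed point, or the origin of a listed thing).
The state is a dict: "clock": time; "qpos": joint angles; "qd": joint speeds; "joint_efforts": joint torques, N m; "position": TCP position; "eef_rot": TCP orientation; "contact_force": force on the tool from outside, world axes, zero at the start; "torque": the same for the moment, N m; "grip_width": finger opening in m; "grasp_force": force on a finger pad.
Only numpy, scipy, OpenCV 4.12 (cv2) and the standard library are available. Lean on these libraries where they do the work, as an engineer would, in place of code of your own. Each camera call takes 0.05 s, during which the arm holds its last target. There are 200 camera calls.

## Task

Lay the steel swivel flat on the marking jig's plate with an eye over each of the two pins, and let go of it. Then push the jig's keeper lever round its quarter turn, across the swivel, until it rests right home against its stop screw. Feel for the stop: press the lever definitely but gently against it (about 10 N of push; over 20 N at any time spoils the jig), and leave the other gear lying where it is.

Things in the scene. Friction and masses are not known exactly. Their poses are not given: they have to be found in the camera images.
- swivel: Loose steel swivel, 114 mm long (its x), 46 wide, 0.13 to 0.25 kg: a block barrel in the middle (30 along x, 26 along y, 18 high; grip it across y), and on either side, centred 34 mm out along x, a round eye of 12 mm bar, hole 21 mm, its underside 3 mm above the barrel's. Origin: centre of the barrel's underside. Ends alike. Swaps places with the oval carabiner and the belay device.
- jig: Fixed marking jig: aluminium plate 200 mm (its x, from -60 to +140) by 130 mm (its y), top 12 mm above the table. Origin on the table under the middle of the seat; x points roughly away from the robot. Two steel pins, 13 mm thick and rising 14 mm from the plate with tapered tips, stand at x 0, y +34 and -34 mm.
- seat (a point): Middle of the seat on the plate's top, between the two pins; the swivel's origin belongs here, with its x along the jig's y, either way round.
- pivot (a point): On the upright axis of the keeper lever, at the height of the lever (40 mm over the table); 70 mm from the seat along the jig's x.
- lever (a joint): Keeper lever's angle, rad. At 0 (open) the handle points along the jig's +y; it grows counter-clockwise seen from above, towards the jig's -x, over the swivel. Starts at 0 to 0.15; meets the stop screw between 1.45 and 1.70. Dry friction 0.25 N m (2 N at the handle); a 0.1 N m spring towards closed, too weak to move it, keeps it bearing on the screw once home.
- lever_push (a point): Middle of the lever's black handle, 125 mm from the pivot, 41 mm above the table. The handle is 22 mm wide, from 90 to 145 mm from the pivot and from 31 to 51 mm above the table; the steel bar between it and the hub (16 mm wide, 33 to 45 mm above the table) passes 3 mm over a seated swivel.
- lever_tail (a point): Point on the centre line of the lever's short steel tail (14 mm wide, on the far side of the pivot from the handle), 48 mm from the pivot: about here the tail meets the nose of the stop screw.
- stop: Fixed dark steel stop block on the plate, 24 by 18 mm, 40 mm high, centred 118 mm along the jig's x and 53 mm along its y; origin under its middle at the plate's top. A 10 mm round-nosed steel stop screw, 27 mm above the plate, sticks out of it along the jig's -y towards the lever's tail. How far is not measured and differs each time: its nose is 41 to 51 mm from the block's origin. Hard.
- oval: Loose plain oval carabiner, 100 by 58 by 11 mm, lying flat; bystander. Origin: centre of underside.
- belay: Loose bronze-coloured two-slot belay device, 62 by 44 by 26 mm with a wire loop at one end; bystander. Origin: centre of underside.
- gauge: Loose blue plastic fork-shaped grip gauge, 99 by 60 by 12 mm; bystander. Origin: underside.
- rapring: Loose aluminium ring, 48 mm across, 12 mm high; bystander.
- tin: Loose small can, 68 mm across, 60 mm high; bystander.
- driver: Loose screwdriver with black handle; bystander.
Things that resemble listed ones, but are neither listed nor needed, are in the scene too. What is shaped like the swivel but green is not meant.

How it is judged:
By the outcome, as a careful person would: the job done as asked, in the order asked, and still so for the second after the job is handed in, with the robot touching nothing.
It also fails if it takes over 69 s, if anything falls off the work surface, if the arm or the gripper's body presses on something with over 40 N, if the wrist force passes 120 N, or if a joint passes its speed limit or range.

## Working session

There is one attempt and no reset: what is moved stays moved. The work goes in short steps, Python scripts to look and compute and a tool call to move; the robot and the scene stay as the last step left them, time stands still between calls to the robot, and variables do not carry over. Pictures are saved under pics/ and viewed, at most 10 in all, crops included, and the job is handed in when it is done.

Besides the shell and the picture viewer there is one more tool, called after ">>>" in YAML: its name, and indented under it one key for each argument. play_rows: Moves the arm, as the interface text tells. Its arguments: {"type":"object","properties":{"motion":{"type":"array","items":{"type":"object","properties":{"dp":{"type":"array","items":{"type":"number"}},"roll":{"type":"number"},"fingers":{"type":"number"}}}},"newtons":{"type":"number"}},"required":["motion"]}

```bash
mkdir -p pics; cat > h.py <<'E'
import numpy as np, cv2
from plant import ctrl
def cal(n):
    c=ctrl.calibration(n); K=np.array(c["K"],float); R=cv2.Rodrigues(np.array(c["rvec"],float))[0]; t=np.array(c["tvec"],float).ravel(); return K,R,t
def ray(n,rc):
    K,R,t=cal(n); d=R.T@np.linalg.inv(K)@np.array([rc[1],rc[0],1.]); return -R.T@t,d
def atz(n,rc,z):
    o,d=ray(n,rc); return o+d*(z-o[2])/d[2]
def bydepth(n,rc,dep):
    o,d=ray(n,rc); return o+d*dep
def tri(rc1,rc2,n1="top",n2="side"):
    o1,d1=ray(n1,rc1);o2,d2=ray(n2,rc2); A=np.stack([d1,-d2],1); s=np.linalg.lstsq(A,o2-o1,rcond=None)[0]
    p,q=o1+d1*s[0],o2+d2*s[1]; return (p+q)/2,np.linalg.norm(p-q)
def proj(n,P):
    K,R,t=cal(n); c=(R@np.asarray(P,float).T).T+t; u=(K@c.T).T; return u[:,:2]/u[:,2:]
def cloud(n,dep):
    K,R,t=cal(n); v,u=np.mgrid[:400,:640]; d=np.stack([(u-K[0,2])/K[0,0],(v-K[1,2])/K[1,1],np.ones_like(u,float)],-1)*dep[...,None]
    return (d-t)@R
E
python3 - <<'E'
from h import *
np.set_printoptions(precision=4,suppress=True)
for n in("top","side"):
    im,d=ctrl.grab_frame(n); cv2.imwrite(f"pics/{n}0.png",im[...,::-1]); np.savez(f"{n}0.npz",im=im,d=d)
    print(n,"cam at",ray(n,(200,320)))
    for th in("swivel","seat","pivot","lever_push","lever_tail","stop","jig"):
        print(th,[(np.round(x["at"],1).tolist(),round(x["p"],2),atz(n,x["at"],{"swivel":0,"seat":.012,"pivot":.04,"lever_push":.041,"lever_tail":.039,"stop":.012,"jig":0}[th]).round(4).tolist()) for x in ctrl.spot_point(th,n)[:4]])
    print([(x["bbox"],x["p"]) for x in ctrl.outline_of("swivel",n)])
print(ctrl.observe())
E
```

```text
top cam at (array([0.3037, 0.0526, 1.2914]), array([ 0.1719, -0.0037, -0.9851]))
swivel [([221.6, 333.4], 0.9, [0.4692, 0.0108, 0.0]), ([227.7, 292.5], 0.83, [0.4518, 0.1225, 0.0]), ([265.4, 251.7], 0.81, [0.349, 0.231, 0.0]), ([159.0, 363.8], 0.33, [0.6464, -0.0743, 0.0])]
seat []
pivot [([157.1, 409.8], 0.68, [0.6419, -0.1955, 0.04])]
lever_push [([156.4, 364.7], 0.94, [0.6428, -0.0728, 0.041])]
lever_tail [([187.2, 406.7], 0.67, [0.5586, -0.1851, 0.039]), ([156.5, 430.1], 0.63, [0.6441, -0.251, 0.039])]
stop [([142.7, 391.1], 0.64, [0.6906, -0.1499, 0.012])]
jig [([184.0, 407.9], 0.58, [0.5756, -0.1961, 0.0])]
[([242.4, 244.7, 21.9, 42.7], 0.81), ([284.6, 208.6, 19.1, 43.5], 0.8), ([314.1, 210.1, 39.5, 24.9], 0.77)]
side cam at (array([0.4745, 0.804 , 0.8744]), array([ 0.0385, -0.6774, -0.7347]))
swivel [([262.2, 374.0], 0.64, [0.3586, 0.228, 0.0]), ([233.8, 341.8], 0.58, [0.4491, 0.132, 0.0]), ([203.4, 333.4], 0.57, [0.4769, 0.0109, 0.0])]
seat [([158.7, 308.2], 0.57, [0.571, -0.1885, 0.012])]
pivot [([150.9, 289.7], 0.68, [0.6356, -0.1953, 0.04]), ([143.3, 288.8], 0.53, [0.6431,
[... 311 characters left out ...]
0, 39.6, 19.8], 0.71), ([325.6, 223.6, 35.3, 15.0], 0.62), ([270.5, 295.6, 17.5, 13.5], 0.55), ([268.7, 140.6, 60.6, 43.8], 0.52), ([326.5, 189.1, 22.0, 26.2], 0.51)]
{'clock': 0.9, 'qpos': array([ 1.2691,  0.321 , -0.0701,  1.4505,  0.0226,  1.3708, -0.0569]), 'qd': array([ 0.0005,  0.0001,  0.0004, -0.0016,  0.0002, -0.0015,  0.0003]), 'joint_efforts': array([  0.    , -49.1093,  -0.4034, -31.2777,  -0.0639,   0.0335,
         0.    ]), 'position': array([ 0.2019, -0.6179,  0.2226]), 'eef_rot': array([ 0.9876,  0.1573, -0.    ,  0.    ]), 'contact_force': array([ 0.2674, -0.4967, -0.75  ]), 'torque': array([-0.0003, -0.0486,  0.006 ]), 'grasp_force': 0.0, 'grip_width': 0.08693274288153417}
```

View pics/top0.png

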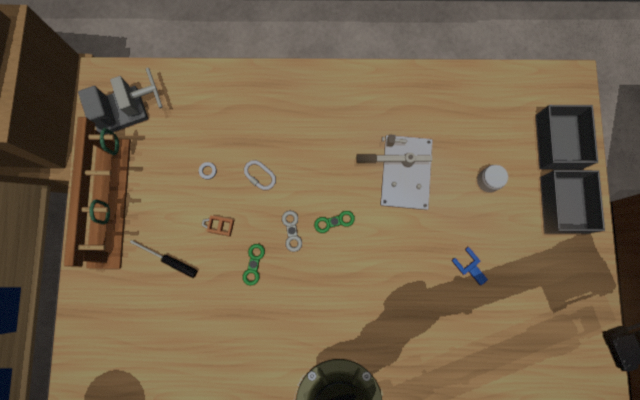

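View pics/side0.png

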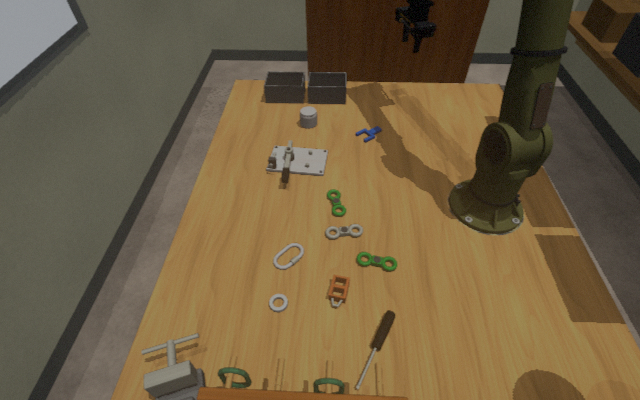

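The top view shows three swivel shapes: grey at (231, 292), green at (221, 334) and green at (265, 253). The grey one at (231, 292) is steel, so it's the one meant. The jig is at about (172, 407), with the lever handle at (157, 367), the pins near (184, 394/419) and the stop at (140, 390). I'll confirm this in a crop and measure.

```bash
python3 - <<'E'
from h import *
np.set_printoptions(precision=4,suppress=True)
T=np.load("top0.npz");S=np.load("side0.npz")
def crop(im,r,c,h,w,W,H): return cv2.resize(im[r:r+h,c:c+w],(W,H),interpolation=cv2.INTER_CUBIC)
a=crop(T["im"],125,345,90,100,440,396); b=crop(T["im"],200,270,60,54,356,396)
c=crop(S["im"],135,260,45,75,330,198); d=crop(S["im"],215,315,30,56,370,198)
out=np.zeros((594,796,3),np.uint8); out[:396,:440]=a; out[:396,440:]=b; out[396:,:330]=c; out[396:,330:700]=d
cv2.imwrite("pics/crop0.png",out[...,::-1])
for n,D in(("top",T),("side",S)):
    P=cloud(n,D["d"]); im=D["im"].astype(int)
    # table level
    m=(abs(P[...,0]-.45)<.12)&(abs(P[...,1]-.05)<.2)
    print(n,"table z",np.median(P[...,2][m]))
    # swivel: low saturation near
    sat=im.max(-1)-im.min(-1)
    m=(abs(P[...,0]-.45)<.075)&(abs(P[...,1]-.124)<.05)&(sat<28)
    ys,xs=np.nonzero(m); pts=np.stack([xs,ys],1).astype(np.float32)
    Q=np.array([atz(n,(y,x),.009) for x,y in pts]); r=cv2.minAreaRect((Q[:,:2]*1000).astype(np.float32))
    print("swivel",len(pts),"mean",Q.mean(0),"rect",r, "z pct",np.percentile(P[...,2][m],[10,50,90]))
    u,s,v=np.linalg.svd(Q[:,:2]-Q[:,:2].mean(0)); print("axis deg",np.degrees(np.arctan2(v[0,1],v[0,0])))
    # plate
    m=((abs(P[...,0]-.6)<.13)&(abs(P[...,1]+.2)<.12)&(sat<25)&(im.sum(-1)>330)&(abs(P[...,2]-.012)<.012))
    m=cv2.morphologyEx(m.astype(np.uint8),cv2.MORPH_OPEN,np.ones((3,3)))
    ys,xs=np.nonzero(m); Q=np.array([atz(n,(y,x),.012) for x,y in zip(xs,ys)]); r=cv2.minAreaRect((Q[:,:2]*1000).astype(np.float32)); print("plate",r,cv2.boxPoints(r).tolist(),np.median(P[...,2][m>0]))
    m=(abs(P[...,0]-.62)<.14)&(abs(P[...,1]+.19)<.14)&(P[...,2]>.018); 
    print("high pts",m.sum(),np.percentile(P[...,2][m],[10,50,90,99]))
E
```

```text
top table z 0.001431966970888471
swivel 419 mean [0.4425 0.1245 0.009 ] rect ((442.63006591796875, 124.64098358154297), (110.6529541015625, 42.81802749633789), 9.744958877563477) z pct [0.011  0.0158 0.0201]
axis deg -170.1259588550652Traceback (most recent call last):
  File "<stdin>", line 24, in <module>
  File "h.py", line 8, in atz
    o,d=ray(n,rc); return o+d*(z-o[2])/d[2]
        ~~~^^^^^^
  File "h.py", line 6, in ray
    K,R,t=cal(n); d=R.T@np.linalg.inv(K)@np.array([rc[1],rc[0],1.]); return -R.T@t,d
          ~~~^^^
  File "h.py", line 4, in cal
    c=ctrl.calibration(n); K=np.array(c["K"],float); R=cv2.Rodrigues(np.array(c["rvec"],float))[0]; t=np.array(c["tvec"],float).ravel(); return K,R,t
ValueError: time passes only in moves, steps and waits
```

View pics/crop0.png

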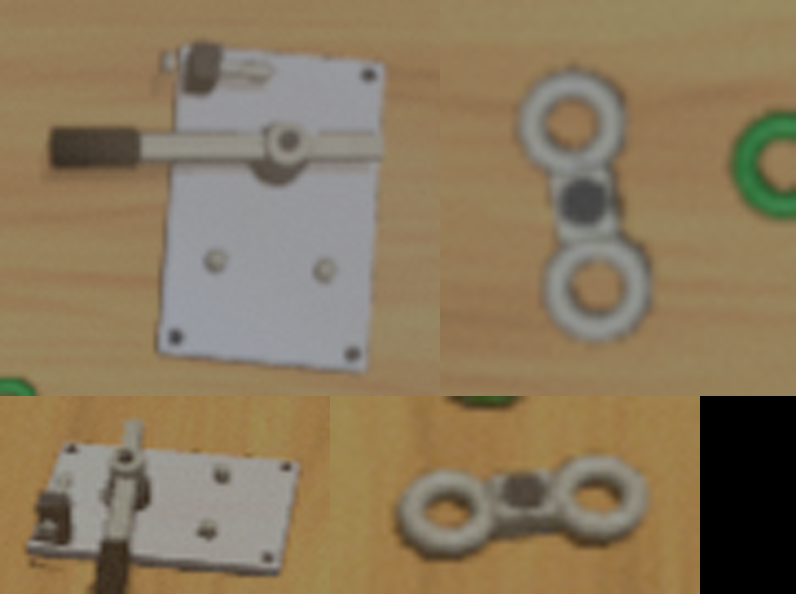

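The crop confirms the grey steel swivel, with eye holes at top (218.5, 290.2) and (243.7, 294.0). It lies flat about 10° off world x. The pins are at top (184.3, 393.9) and (186.4, 418.4), and the lever is open.

```bash
python3 - <<'E'
import re
s=open("h.py").read()
s=s.replace('def cal(n):\n    c=','import functools\n@functools.lru_cache\ndef cal(n):\n    c=')
open("h.py","w").write(s)
E
cat > m.py <<'E'
from h import *
np.set_printoptions(precision=4,suppress=True)
def plate(n,D):
    P=cloud(n,D["d"]); im=D["im"].astype(int); sat=im.max(-1)-im.min(-1)
    m=((abs(P[...,0]-.6)<.14)&(abs(P[...,1]+.2)<.12)&(sat<30)&(im.sum(-1)>300)&(P[...,2]<.03))
    m=cv2.morphologyEx(m.astype(np.uint8),cv2.MORPH_OPEN,np.ones((3,3)))
    ys,xs=np.nonzero(m); Q=np.array([atz(n,(y,x),.012) for x,y in zip(xs,ys)]); r=cv2.minAreaRect((Q[:,:2]*1000).astype(np.float32))
    return r,cv2.boxPoints(r)
def swiv(n,D,z,c,h=.075):
    P=cloud(n,D["d"]); im=D["im"].astype(int); sat=im.max(-1)-im.min(-1)
    m=(abs(P[...,0]-c[0])<h)&(abs(P[...,1]-c[1])<h)&(sat<28)
    ys,xs=np.nonzero(m); Q=np.array([atz(n,(y,x),z) for x,y in zip(xs,ys)]); r=cv2.minAreaRect((Q[:,:2]*1000).astype(np.float32)); return Q.mean(0),r
E
python3 - <<'E'
from m import *
T=np.load("top0.npz");S=np.load("side0.npz")
for n,D in(("top",T),("side",S)):
    print(n,"plate",plate(n,D)); print("swivel",swiv(n,D,.009,(.445,.124),.06))
# holes & pins
for nm,a,b in(("holeA",(218.5,290.2),(230.9,355)),("holeB",(243.7,294.0),(232.2,333)),("pin+",(184.3,393.9),(165.5,307)),("pin-",(186.4,418.4),(152.9,310.2)),("pivot",(157.1,409.8),(150.9,289.7))):
    print(nm,*tri(a,b),"top z.01",atz("top",a,.01),"z.022",atz("top",a,.022),"side z.01",atz("side",b,.01),"z.022",atz("side",b,.022))
b=(231,293) # barrel
print("depth barrel",[bydepth("top",(r,c),T["d"][r,c]).tolist() for r,c in((231,292),(232,292))])
print("pl corners in crop top",[atz("top",(125+y/4.4,345+x/4.4),.012) for x,y in((182,43),(384,62),(366,371),(160,353))])
print("pl corners side",[atz("side",(135+(y-396)/4.4,260+x/4.4),.012) for x,y in((68,443),(298,461),(275,572),(28,548))])
E
```

```text
top plate (((608.5721435546875, -190.55963134765625), (131.29183959960938, 201.25204467773438), 84.9408187866211), array([[ 502.5492, -247.0761],
       [ 703.0172, -264.8235],
       [ 714.5951, -134.0431],
       [ 514.1271, -116.2958]], dtype=float32))
swivel (array([0.4425, 0.1245, 0.009 ]), ((442.63006591796875, 124.64098358154297), (110.6529541015625, 42.81802749633789), 9.744958877563477))
side plate (((608.9856567382812, -184.94992065429688), (130.34384155273438, 199.26849365234375), 84.87081909179688), array([[ 503.9239, -240.9534],
       [ 702.3945, -258.7683],
       [ 714.0474, -128.9464],
       [ 515.5768, -111.1315]], dtype=float32))
swivel (array([0.444 , 0.1284, 0.009 ]), ((443.7766418457031, 128.05255126953125), (108.47708892822266, 42.85215759277344), 10.819294929504395))
holeA [0.4421 0.1346 0.0324] 0.06263338192570392 top z.01 [0.4758 0.1286 0.01  ] z.022 [0.4742 0.1279 0.022 ] side z.01 [0.4105 0.1273 0.01  ] z.022 [0.4114 0.1367 0.022 ]
holeB [ 0.4427  0.1159 -0.0211] 0.06588051930859971 top z.01 [0.4073 0.1173 0.01  ] z.022 [0.4064 0.1167 0.022 ] side z.01 [0
[... 385 characters left out ...]
 0.01  ] z.022 [ 0.5649 -0.2085  0.022 ]
pivot [ 0.6384 -0.1948  0.0414] 0.006018068962072074 top z.01 [ 0.65   -0.2014  0.01  ] z.022 [ 0.6467 -0.199   0.022 ] side z.01 [ 0.6414 -0.2312  0.01  ] z.022 [ 0.6391 -0.2168  0.022 ]
depth barrel [[0.4405158193747022, 0.12262868406983346, 0.02085066766937138], [0.43811196643623906, 0.12274031240977795, 0.01809539077092337]]
pl corners in crop top [array([ 0.7135, -0.1371,  0.012 ]), array([ 0.7017, -0.2653,  0.012 ]), array([ 0.5029, -0.2472,  0.012 ]), array([ 0.5135, -0.1198,  0.012 ])]
pl corners side [array([ 0.6965, -0.2566,  0.012 ]), array([ 0.5035, -0.2401,  0.012 ]), array([ 0.5168, -0.1067,  0.012 ]), array([ 0.7113, -0.1266,  0.012 ])]
```

Measured values:
- **Swivel:** about (0.443, 0.125), long axis at +10°.
- **Jig:** yaw −5°, seat at about (0.5685, −0.186). The plate fits 200×130 mm and the pin pitch is 67 mm.

Next I'll move over the swivel.

>>> play_rows:
  motion:
    - {"dp": [2.4, 3.0, 0], "roll": 0, "fingers": 0.7}
    - {"dp": [2.4, 3.0, 0], "roll": 0, "fingers": 0.7}
    - {"dp": [2.4, 3.0, 0], "roll": 0, "fingers": 0.7}
    - {"dp": [2.4, 3.0, 0], "roll": 0, "fingers": 0.7}
    - {"dp": [2.4, 3.0, 0], "roll": 0, "fingers": 0.7}
    - {"dp": [2.4, 3.0, 0], "roll": 0, "fingers": 0.7}
    - {"dp": [2.4, 3.0, 0], "roll": 0, "fingers": 0.7}
    - {"dp": [2.4, 3.0, 0], "roll": 0, "fingers": 0.7}
    - {"dp": [2.4, 3.0, 0], "roll": 0, "fingers": 0.7}
    - {"dp": [2.4, 3.0, 0], "roll": 0, "fingers": 0.7}
    - {"dp": [2.4, 3.0, 0], "roll": 0, "fingers": 0.7}
    - {"dp": [2.4, 3.0, 0], "roll": 0, "fingers": 0.7}

```text
clock: 1.9
position: [0.4908, -0.2563, 0.223]
eef_rot: [0.988, 0.157, 0.0, 0.0]
contact_force: [0.9, -1.1, -0.3]
grip_width: 0.0615
grasp_force: 0.0
```

>>> play_rows:
  motion:
    - {"dp": [-0.2, 3.2, 0], "roll": -1, "fingers": 0.6}
    - {"dp": [-0.2, 3.2, 0], "roll": -1, "fingers": 0.6}
    - {"dp": [-0.2, 3.2, 0], "roll": -1, "fingers": 0.6}
    - {"dp": [-0.2, 3.2, 0], "roll": -1, "fingers": 0.6}
    - {"dp": [-0.4, 3.2, 0], "roll": -1, "fingers": 0.6}
    - {"dp": [-0.4, 3.2, 0], "roll": -1, "fingers": 0.6}
    - {"dp": [-0.4, 3.2, -1], "roll": -1, "fingers": 0.6}
    - {"dp": [-0.5, 3.2, -2], "roll": -1, "fingers": 0.6}
    - {"dp": [-0.6, 3.2, -2], "roll": 0, "fingers": 0.6}
    - {"dp": [-0.5, 3.1, -2], "roll": 0, "fingers": 0.6}
    - {"dp": [-0.6, 3.1, -2], "roll": 0, "fingers": 0.6}
    - {"dp": [-0.6, 3.1, -2], "roll": 0, "fingers": 0.6}

```text
clock: 2.9
position: [0.4416, 0.1244, 0.1122]
eef_rot: [0.996, 0.088, 0.001, 0.0]
contact_force: [1.0, -0.3, -0.1]
grip_width: 0.0519
grasp_force: 0.0
```

>>> play_rows:
  motion:
    - {"dp": [0, 0, -1], "roll": 0, "fingers": 0.6}
    - {"dp": [0, 0, 0], "roll": 0, "fingers": 0.6}
    - {"dp": [0, 0, 0], "roll": 0, "fingers": 0.6}

```text
clock: 3.15
position: [0.4417, 0.1227, 0.1025]
eef_rot: [0.996, 0.088, -0.0, 0.0]
contact_force: [-0.3, -1.0, 0.1]
grip_width: 0.0522
grasp_force: 0.0
```

```bash
python3 - <<'E'
from h import *
im,d=ctrl.grab_frame("top"); a=cv2.resize(im[180:300,230:350],(600,600)[:2],interpolation=cv2.INTER_CUBIC)
im2,d2=ctrl.grab_frame("side"); b=cv2.resize(im2[180:270,300:400],(200,180))
o=np.zeros((600,800,3),np.uint8);o[:,:600]=a;o[:180,600:]=b
cv2.imwrite("pics/pre.png",o[...,::-1]); s=ctrl.observe(); print(s["position"],s["eef_rot"],s["grip_width"])
E
```

```text
[0.4429205  0.12197774 0.10346115] [9.96218701e-01 8.68779894e-02 6.88329359e-04 2.04720103e-04] 0.05222574564667102
```

View pics/pre.png

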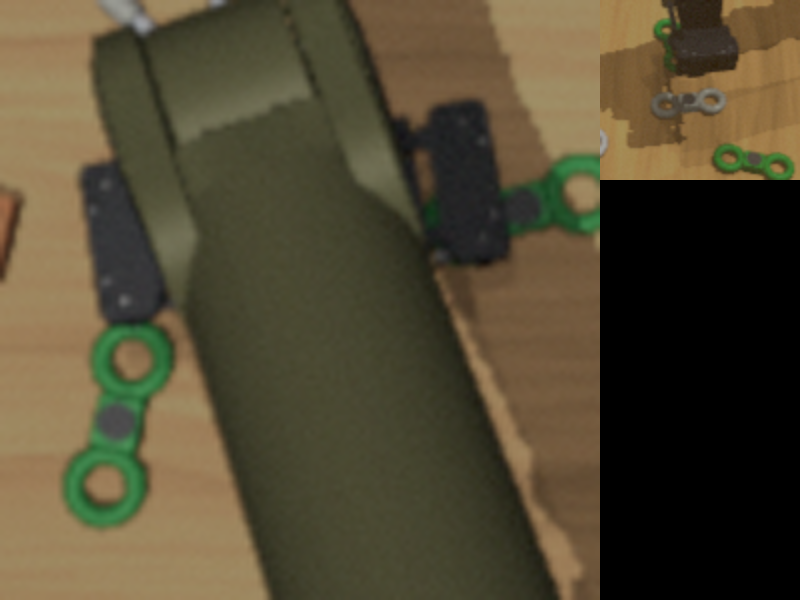

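The pre-grasp view shows the gripper directly above the swivel. In the inset the side camera sees the steel one below the fingers, and both green ones are clear of the finger paths. I'll descend and grip.

>>> play_rows:
  motion:
    - {"dp": [0.1, 0.2, -2], "roll": 0, "fingers": 0.52}
    - {"dp": [0, 0, -2], "roll": 0, "fingers": 0.52}
    - {"dp": [0, 0, -2], "roll": 0, "fingers": 0.52}
    - {"dp": [0, 0, -1.5], "roll": 0, "fingers": 0.52}
    - {"dp": [0, 0, -1], "roll": 0, "fingers": 0.52}
    - {"dp": [0, 0, -0.8], "roll": 0, "fingers": 0.52}
    - {"dp": [0, 0, -0.6], "roll": 0, "fingers": 0.52}
    - {"dp": [0, 0, 0], "roll": 0, "fingers": 0.52}
    - {"dp": [0, 0, 0], "roll": 0, "fingers": 0.52}
  newtons: 25

```text
clock: 4.0
position: [0.4433, 0.1251, 0.004]
eef_rot: [0.996, 0.088, 0.0, 0.0]
contact_force: [0.4, 0.7, -0.1]
grip_width: 0.0454
grasp_force: 0.0
```

>>> play_rows:
  motion:
    - {"dp": [0, 0, 0], "roll": 0, "fingers": 0.1}
    - {"dp": [0, 0, 0], "roll": 0, "fingers": 0.1}
    - {"dp": [0, 0, 0], "roll": 0, "fingers": 0.1}
    - {"dp": [0, 0, 0], "roll": 0, "fingers": 0.1}
    - {"dp": [0, 0, 0], "roll": 0, "fingers": 0.1}
    - {"dp": [0, 0, 0], "roll": 0, "fingers": 0.1}
  newtons: 25

```text
clock: 4.5
position: [0.4432, 0.1255, 0.0041]
eef_rot: [0.996, 0.088, 0.0, -0.0]
contact_force: [-0.8, 1.5, 4.0]
grip_width: 0.0257
grasp_force: 25.0
```

>>> play_rows:
  motion:
    - {"dp": [0, 0, 1], "roll": 0, "fingers": 0.1}
    - {"dp": [0, 0, 2], "roll": 0, "fingers": 0.1}
    - {"dp": [0, 0, 3], "roll": 0, "fingers": 0.1}
    - {"dp": [0, 0, 3], "roll": 0, "fingers": 0.1}
    - {"dp": [0, 0, 3], "roll": 0, "fingers": 0.1}
    - {"dp": [1, -2, 0], "roll": 5, "fingers": 0.1}
    - {"dp": [1, -2, 0], "roll": 5, "fingers": 0.1}
    - {"dp": [1, -2, 0], "roll": 5, "fingers": 0.1}
    - {"dp": [1, -2, 0], "roll": 5, "fingers": 0.1}
    - {"dp": [1, -2, 0], "roll": 5, "fingers": 0.1}
    - {"dp": [1, -2, 0], "roll": 5, "fingers": 0.1}
    - {"dp": [1, -2, 0], "roll": 5, "fingers": 0.1}

```text
clock: 5.5
position: [0.5127, -0.0161, 0.1238]
eef_rot: [0.923, 0.385, -0.0, 0.0]
contact_force: [-0.3, 1.4, -1.1]
grip_width: 0.0257
grasp_force: 25.0
```

>>> play_rows:
  motion:
    - {"dp": [1, -2, 0], "roll": 5, "fingers": 0.1}
    - {"dp": [1, -2, 0], "roll": 5, "fingers": 0.1}
    - {"dp": [1, -2, 0], "roll": 5, "fingers": 0.1}
    - {"dp": [1, -2, 0], "roll": 5, "fingers": 0.1}
    - {"dp": [1, -2, 0], "roll": 5, "fingers": 0.1}
    - {"dp": [0.6, -2, 0], "roll": 5, "fingers": 0.1}
    - {"dp": [0, -2, 0], "roll": 5, "fingers": 0.1}
    - {"dp": [0, -2, 0], "roll": 5, "fingers": 0.1}
    - {"dp": [0, -1.1, 0], "roll": 0, "fingers": 0.1}
    - {"dp": [0, 0, 0], "roll": 0, "fingers": 0.1}
    - {"dp": [0, 0, 0], "roll": 0, "fingers": 0.1}

```text
clock: 6.42
position: [0.5685, -0.1857, 0.1235]
eef_rot: [0.738, 0.675, 0.0, -0.0]
contact_force: [0.1, 0.6, -1.6]
grip_width: 0.0257
grasp_force: 25.0
```

```bash
python3 - <<'E'
from h import *
o=np.zeros((600,800,3),np.uint8)
im,d=ctrl.grab_frame("top"); o[:360,:400]=cv2.resize(im[125:215,350:450],(400,360),interpolation=cv2.INTER_CUBIC)
im2,d2=ctrl.grab_frame("side"); o[:,400:]=cv2.resize(im2[90:195,260:330],(400,600),interpolation=cv2.INTER_CUBIC)
cv2.imwrite("pics/hov.png",o[...,::-1]); np.savez("hov.npz",im=im,d=d,im2=im2,d2=d2)
s=ctrl.observe(); print(s["position"],s["eef_rot"],s["grip_width"],s["clock"])
p=s["position"]; print(proj("side",np.array([p,p-[0,0,.004]])))
E
```

```text
[ 0.56891901 -0.18384356  0.12374539] [ 7.36502329e-01  6.76434823e-01  3.60517936e-04 -3.47031900e-04] 0.02561765604501521 6.5167
[[307.62745944 133.92997409]
 [307.66815661 134.90810269]]
```

View pics/hov.png

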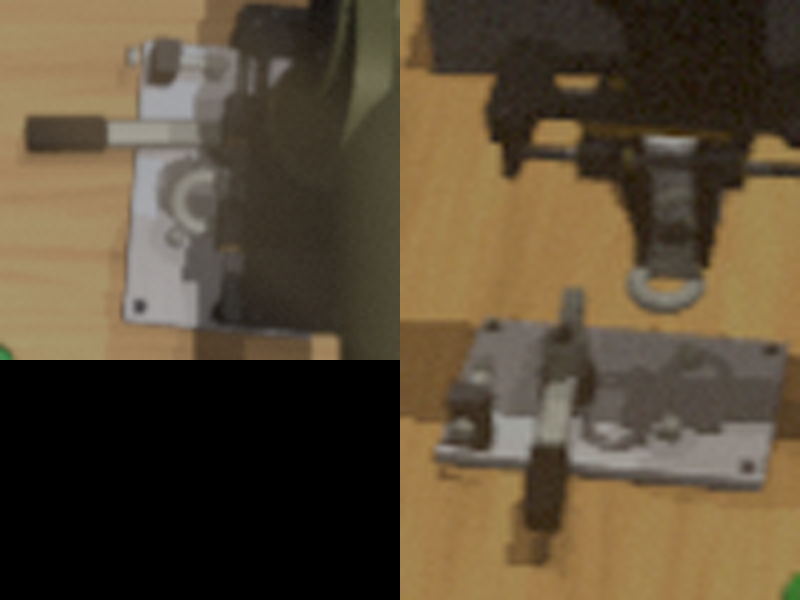

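The hover view shows the swivel held level, with its +y eye visible at about (141, 306) in the side view and (173, 397) in the top view. The +y pin shows at about (164.5, 307) in the side view. I'll check the in-hand offset against a projected eye ring.

```bash
python3 - <<'E'
from h import *
np.set_printoptions(precision=2,suppress=True)
Z=np.load("hov.npz")
def torus(c,R=16.5,r=6):
    a,b=np.meshgrid(np.linspace(0,2*np.pi,60),np.linspace(0,2*np.pi,16)); return np.stack([(R+r*np.cos(b))*np.cos(a),(R+r*np.cos(b))*np.sin(a),r*np.sin(b)],-1).reshape(-1,3)/1000+c
yj=np.array([np.sin(np.radians(5.1)),np.cos(np.radians(5.1)),0])
c=np.array([.5685,-.1862,.129])+.034*yj
for n,im in(("top",Z["im"]),("side",Z["im2"])):
    p=proj(n,torus(c)); print(n,"pred min",p.min(0),"max",p.max(0),"centre",proj(n,c[None])[0])
    for dx in (0,):
        x0,y0=p.min(0).astype(int)-6; x1,y1=p.max(0).astype(int)+6
        # best integer/subpixel shift: edge correlation of filled mask outline
        m=np.zeros((400,640),np.uint8); 
        for q in p: m[int(round(q[1])),int(round(q[0]))]=1
    np.save(f"p_{n}.npy",p)
    im=im.astype(int); sat=im.max(-1)-im.min(-1); br=im.sum(-1)
    np.set_printoptions(linewidth=250)
    print((br[y0:y1,x0:x1]//10)); print(x0,y0)
# pin predicted for seat estimate
s=np.array([.5685,-.1862,0])
for z in(.026,.019,.012): print("pin+ proj z",z,proj("top",(s+.034*yj+[0,0,z])[None]),proj("side",(s+.034*yj+[0,0,z])[None]),"pin-",proj("top",(s-.034*yj+[0,0,z])[None]),proj("side",(s-.034*yj+[0,0,z])[None]))
T=np.load("top0.npz")["im"].astype(int).sum(-1)//10; S=np.load("side0.npz")["im"].astype(int).sum(-1)//10
print(T[178:192,388:400]);print(T[178:192,413:424]);print(S[158:172,300:314]);print(S[146:160,303:317])
E
```

```text
top pred min [391.17 166.18] max [409.1  183.72] centre [400.13 174.94]
[[40 40 40 39 39 39 40 37 36 35 35 35 36 35 34 28 23 22 23 22 19 18 19 18 18 19 17 15 16 16]
 [31 32 33 31 31 31 32 31 32 31 31 31 31 31 29 24 22 21 21 20 18 18 19 18 17 18 18 16 15 15]
 [36 38 37 37 37 37 38 38 38 37 37 37 36 37 30 25 22 19 18 19 19 19 18 18 18 18 17 16 15 15]
 [42 42 42 43 43 43 43 44 44 43 42 39 38 40 33 27 23 19 17 17 17 19 18 18 18 18 17 16 14 15]
 [45 46 45 45 46 46 45 45 42 41 39 34 32 36 32 27 25 22 19 18 17 17 17 18 18 17 16 16 15 15]
 [48 49 48 49 49 47 43 41 36 33 31 31 30 30 28 27 27 25 21 19 17 17 17 17 18 18 17 16 15 15]
 [48 49 49 49 49 45 38 33 31 30 30 30 29 28 27 30 29 27 25 22 20 20 17 18 18 18 17 15 16 15]
 [49 49 49 49 46 40 33 31 30 30 30 30 31 31 33 35 35 33 29 26 24 25 21 18 18 18 17 16 16 15]
 [49 49 49 48 43 38 33 31 30 30 30 32 35 37 39 40 41 40 33 26 24 26 23 19 18 16 16 15 15 16]
 [49 49 49 49 42 37 33 31 30 30 33 37 39 41 41 41 41 41 32 25 23 24 21 18 18 17 16 15 15 15]
 [49 49 49 48 42 37 33 30 30 33 37 40 40 38 37 37 36 36 29 25 24 23 20 18 18 17 16 15 16 16]
 [49 
[... 5440 characters left out ...]
5 45 45 45 45 45 45 45]
 [45 45 46 46 45 45 46 45 44 45 44 45 45 45]]
[[35 34 35 35 36 36 35 35 35 36 35 35 34 35]
 [33 29 33 36 35 35 35 35 35 35 36 35 35 36]
 [44 43 44 44 43 41 42 42 40 39 37 38 34 30]
 [45 46 45 45 45 45 45 45 45 44 44 44 44 43]
 [45 45 46 45 45 42 40 41 42 44 45 45 45 45]
 [45 45 45 45 46 40 35 37 38 43 45 45 45 45]
 [46 45 45 45 45 37 26 29 30 39 45 46 45 46]
 [45 45 46 45 45 36 21 23 25 38 45 46 45 45]
 [44 44 46 45 45 41 30 25 30 40 45 45 46 45]
 [45 45 45 45 44 45 43 42 43 44 45 45 45 46]
 [44 45 44 45 45 45 45 45 45 45 45 45 46 45]
 [45 45 45 45 45 46 46 46 45 45 45 45 45 45]
 [45 45 44 45 46 45 44 45 45 46 46 45 45 44]
 [44 45 45 45 45 45 45 45 45 45 45 44 45 45]]
```

The eye-ring and pin residuals agree to about 1 mm in both views, against 4 mm of clearance. I'll nudge +1 mm in y and lower.

>>> play_rows:
  motion:
    - {"dp": [0, 0.1, -2], "roll": 0, "fingers": 0.1}
    - {"dp": [0, 0, -2], "roll": 0, "fingers": 0.1}
    - {"dp": [0, 0, -2], "roll": 0, "fingers": 0.1}
    - {"dp": [0, 0, -1.5], "roll": 0, "fingers": 0.1}
    - {"dp": [0, 0, -1], "roll": 0, "fingers": 0.1}
    - {"dp": [0, 0, -0.4], "roll": 0, "fingers": 0.1}
    - {"dp": [0, 0, -0.3], "roll": 0, "fingers": 0.1}
    - {"dp": [0, 0, 0], "roll": 0, "fingers": 0.1}

```text
clock: 7.18
position: [0.5692, -0.1843, 0.0318]
eef_rot: [0.737, 0.676, 0.0, 0.0]
contact_force: [0.1, 0.2, -0.9]
grip_width: 0.0258
grasp_force: 25.0
```

>>> play_rows:
  motion:
    - {"dp": [0, 0, -0.3], "roll": 0, "fingers": 0.1}
    - {"dp": [0, 0, -0.3], "roll": 0, "fingers": 0.1}
    - {"dp": [0, 0, -0.2], "roll": 0, "fingers": 0.1}
    - {"dp": [0, 0, 0], "roll": 0, "fingers": 0.1}

```text
clock: 7.52
position: [0.5687, -0.185, 0.0234]
eef_rot: [0.737, 0.676, -0.0, -0.0]
contact_force: [0.4, -0.2, -1.7]
grip_width: 0.0257
grasp_force: 25.0
```

>>> play_rows:
  motion:
    - {"dp": [0, 0, -0.3], "roll": 0, "fingers": 0.1}
    - {"dp": [0, 0, -0.3], "roll": 0, "fingers": 0.1}
    - {"dp": [0, 0, -0.1], "roll": 0, "fingers": 0.1}
    - {"dp": [0, 0, 0], "roll": 0, "fingers": 0.1}

```text
clock: 7.85
position: [0.5687, -0.1848, 0.0163]
eef_rot: [0.737, 0.676, -0.0, -0.0]
contact_force: [0.0, 0.8, -1.6]
grip_width: 0.0259
grasp_force: 25.0
```

>>> play_rows:
  motion:
    - {"dp": [0, 0, -0.1], "roll": 0, "fingers": 0.1}
    - {"dp": [0, 0, 0], "roll": 0, "fingers": 0.1}

```text
clock: 8.02
position: [0.5689, -0.1849, 0.0161]
eef_rot: [0.737, 0.676, -0.0, 0.0]
contact_force: [-1.9, 0.6, 3.1]
grip_width: 0.0255
grasp_force: 25.0
```

Contact shows a small upward force at the expected height. I'll release to a limited opening and retreat upward.

>>> play_rows:
  motion:
    - {"dp": [0, 0, 0], "roll": 0, "fingers": 0.5}
    - {"dp": [0, 0, 0], "roll": 0, "fingers": 0.5}
    - {"dp": [0, 0, 0], "roll": 0, "fingers": 0.5}
    - {"dp": [0, 0, 0], "roll": 0, "fingers": 0.5}
    - {"dp": [0, 0, 1], "roll": 0, "fingers": 0.5}
    - {"dp": [0, 0, 2], "roll": 0, "fingers": 0.5}
    - {"dp": [0, 0, 3], "roll": 0, "fingers": 0.5}
    - {"dp": [0, 0, 3], "roll": 0, "fingers": 0.3}
    - {"dp": [0, 0, 1], "roll": 0, "fingers": 0}

```text
clock: 8.77
position: [0.5716, -0.1852, 0.121]
eef_rot: [0.737, 0.676, 0.002, 0.003]
contact_force: [1.1, 0.0, -0.1]
grip_width: 0.0365
grasp_force: 0.0
```

>>> play_rows:
  motion:
    - {"dp": [1, 2, 0], "roll": 0, "fingers": 0}
    - {"dp": [1, 3, 0], "roll": 0, "fingers": 0}
    - {"dp": [1, 3, 0], "roll": 0, "fingers": 0}
    - {"dp": [1, 3, 0], "roll": 0, "fingers": 0}
    - {"dp": [1, 3, 0], "roll": 0, "fingers": 0}
    - {"dp": [1, 3, 0], "roll": 0, "fingers": 0}
    - {"dp": [1, 3, 0], "roll": 0, "fingers": 0}
    - {"dp": [1, 3, 0], "roll": 0, "fingers": 0}
    - {"dp": [1, 0, 0], "roll": 0, "fingers": 0}
    - {"dp": [1, 0, 0], "roll": 0, "fingers": 0}
    - {"dp": [0, 0, 0], "roll": 0, "fingers": 0}

```text
clock: 9.68
position: [0.6702, 0.0459, 0.1157]
eef_rot: [0.736, 0.677, 0.001, 0.0]
contact_force: [-0.1, -0.5, -0.6]
grip_width: 0.0003
grasp_force: 0.0
```

```bash
python3 - <<'E'
from m import *
o=np.zeros((600,800,3),np.uint8)
im,d=ctrl.grab_frame("top"); o[:,:400]=cv2.resize(im[120:215,370:435],(400,600),interpolation=cv2.INTER_CUBIC)
for th in("lever_push","pivot","lever_tail","stop"): print(th,[(x["at"],x["p"]) for x in ctrl.spot_point(th,"top")[:2]])
im2,d2=ctrl.grab_frame("side"); o[:440,400:]=cv2.resize(im2[135:190,260:330],(400,314+126),interpolation=cv2.INTER_CUBIC)
cv2.imwrite("pics/seated.png",o[...,::-1])
s=ctrl.observe(); print(s["position"],s["eef_rot"],s["grip_width"],s["clock"])
P=cloud("side",d2); m=(abs(P[...,0]-.568)<.03)&(abs(P[...,1]+.186)<.07)&(P[...,2]>.016); print(np.percentile(P[...,2][m],[10,50,90]))
E
```

```text
lever_push []
pivot [([158.3, 408.1], 0.83), ([257.1, 165.7], 0.31)]
lever_tail [([159.7, 426.2], 0.66)]
stop []
[0.6684 0.0445 0.1157] [ 0.737   0.6759 -0.0002  0.0001] 0.0004412233836694327 9.9833
[0.0215 0.0263 0.0298]
```

View pics/seated.png

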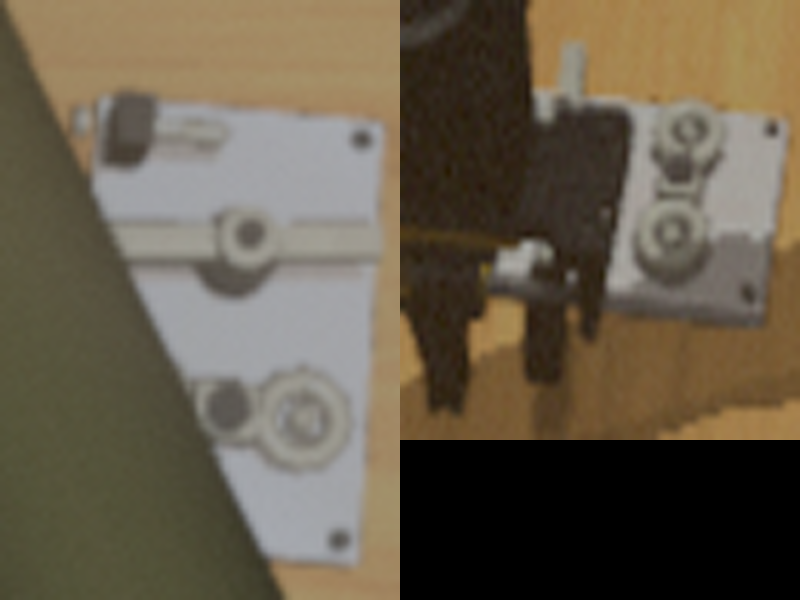

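The seated view shows an eye over each pin: side view pins centred in the rings, and the top view shows a pin inside the −y eye. The swivel is flat, with its top at about 0.03 m. The lever hasn't moved. I'll place the closed fingers on the +x side of the handle.

>>> play_rows:
  motion:
    - {"dp": [0.5, -2.5, 0], "roll": 0, "fingers": 0}
    - {"dp": [0.5, -2.5, 0], "roll": 0, "fingers": 0}
    - {"dp": [0.5, -2.5, 0], "roll": 0, "fingers": 0}
    - {"dp": [0, -2.5, 0], "roll": 0, "fingers": 0}
    - {"dp": [0, -1.9, 0], "roll": 0, "fingers": 0}
    - {"dp": [0, 0, -2], "roll": 0, "fingers": 0}
    - {"dp": [0, 0, -2], "roll": 0, "fingers": 0}
    - {"dp": [0, 0, -2], "roll": 0, "fingers": 0}
    - {"dp": [0, 0, -1.2], "roll": 0, "fingers": 0}
    - {"dp": [0, 0, -0.75], "roll": 0, "fingers": 0}
    - {"dp": [0, 0, 0], "roll": 0, "fingers": 0}
    - {"dp": [0, 0, 0], "roll": 0, "fingers": 0}

```text
clock: 10.98
position: [0.6841, -0.0738, 0.0365]
eef_rot: [0.737, 0.676, 0.0, 0.0]
contact_force: [0.0, 0.3, 0.3]
grip_width: 0.0005
grasp_force: 0.0
```

```bash
cat > plan.py <<'E'
import numpy as np
piv=np.array([.6382,-.1927])
def c(phi,r=.12,d=.026):
    a=np.radians(phi); return piv+r*np.array([np.cos(a),np.sin(a)])+d*np.array([np.sin(a),-np.cos(a)])
E
python3 - <<'E'
from plan import *; from h import *
prev=np.array([.6835,-.0739])
for ph in(88,92,98,105,112,119,126,133,140,147,154,160,165,170,175,180):
    d=.026 if ph<100 else .028 if ph<146 else .024 if ph<158 else .0205
    q=c(ph,.12,d); print(ph,q.round(4),((q-prev)*100).round(2)); prev=q
# nose position & predicted stop angle
n=atz("top",(120+130/6.316,370+230/6.154),.039)[:2]; print("nose",n)
a=np.radians(-5.1); X=np.array([np.cos(a),np.sin(a)]);Y=np.array([-X[1],X[0]])
v=n-piv; print("jig rel pivot",v@X,v@Y)
E
```

```text
88 [ 0.6684 -0.0737] [-1.51  0.02]
92 [ 0.66   -0.0719] [-0.84  0.18]
98 [ 0.6472 -0.0702] [-1.28  0.16]
105 [ 0.6342 -0.0695] [-1.31  0.07]
112 [ 0.6192 -0.0709] [-1.5  -0.14]
119 [ 0.6045 -0.0742] [-1.47 -0.32]
126 [ 0.5903 -0.0792] [-1.42 -0.5 ]
133 [ 0.5768 -0.0858] [-1.35 -0.67]
140 [ 0.5643 -0.0941] [-1.26 -0.83]
147 [ 0.5506 -0.1072] [-1.36 -1.31]
154 [ 0.5409 -0.1185] [-0.98 -1.13]
160 [ 0.5324 -0.1324] [-0.84 -1.39]
165 [ 0.5276 -0.1418] [-0.49 -0.94]
170 [ 0.5236 -0.1517] [-0.4  -0.98]
175 [ 0.5204 -0.1618] [-0.31 -1.01]
180 [ 0.5182 -0.1722] [-0.22 -1.04]
nose [ 0.6886751  -0.19027275]
jig rel pivot 0.05005950059543142 0.006904592745913267
```

>>> play_rows:
  motion:
    - {"dp": [-0.5, 0, 0], "roll": 0, "fingers": 0}
    - {"dp": [-0.4, 0, 0], "roll": 0, "fingers": 0}
    - {"dp": [-0.3, 0, 0], "roll": 0, "fingers": 0}
    - {"dp": [-0.3, 0, 0], "roll": 0, "fingers": 0}
    - {"dp": [-0.3, 0.1, 0], "roll": 0, "fingers": 0}
    - {"dp": [-0.3, 0.1, 0], "roll": 0, "fingers": 0}
    - {"dp": [-0.3, 0, 0], "roll": 0, "fingers": 0}
    - {"dp": [-0.3, 0.1, 0], "roll": 0, "fingers": 0}
    - {"dp": [-0.3, 0, 0], "roll": 0, "fingers": 0}
    - {"dp": [-0.3, 0, 0], "roll": 0, "fingers": 0}
    - {"dp": [-0.3, 0, 0], "roll": 0, "fingers": 0}

```text
clock: 11.9
position: [0.6479, -0.0708, 0.0363]
eef_rot: [0.737, 0.676, 0.0, 0.0]
contact_force: [1.5, -1.5, -1.0]
grip_width: 0.0005
grasp_force: 0.7
```

>>> play_rows:
  motion:
    - {"dp": [-0.4, 0, 0], "roll": 0, "fingers": 0}
    - {"dp": [-0.4, 0, 0], "roll": 0, "fingers": 0}
    - {"dp": [-0.5, 0, 0], "roll": 0, "fingers": 0}
    - {"dp": [-0.5, 0, 0], "roll": 0, "fingers": 0}
    - {"dp": [-0.5, -0.1, 0], "roll": 0, "fingers": 0}
    - {"dp": [-0.5, -0.1, 0], "roll": 0, "fingers": 0}
    - {"dp": [-0.5, -0.1, 0], "roll": 0, "fingers": 0}
    - {"dp": [-0.5, -0.1, 0], "roll": 0, "fingers": 0}
    - {"dp": [-0.5, -0.1, 0], "roll": 0, "fingers": 0}

```text
clock: 12.65
position: [0.6043, -0.076, 0.0361]
eef_rot: [0.737, 0.676, 0.0, 0.0]
contact_force: [1.4, -0.4, -0.0]
grip_width: 0.0007
grasp_force: 0.6
```

>>> play_rows:
  motion:
    - {"dp": [-0.5, -0.1, 0], "roll": 0, "fingers": 0}
    - {"dp": [-0.5, -0.1, 0], "roll": 0, "fingers": 0}
    - {"dp": [-0.4, -0.1, 0], "roll": 0, "fingers": 0}
    - {"dp": [-0.4, -0.2, 0], "roll": 0, "fingers": 0}
    - {"dp": [-0.5, -0.2, 0], "roll": 0, "fingers": 0}
    - {"dp": [-0.4, -0.3, 0], "roll": 0, "fingers": 0}
    - {"dp": [-0.4, -0.3, 0], "roll": 0, "fingers": 0}
    - {"dp": [-0.5, -0.3, 0], "roll": 0, "fingers": 0}
    - {"dp": [-0.4, -0.3, 0], "roll": 0, "fingers": 0}

```text
clock: 13.4
position: [0.5643, -0.0953, 0.0361]
eef_rot: [0.737, 0.676, -0.0, 0.0]
contact_force: [1.0, 0.6, 0.2]
grip_width: 0.0006
grasp_force: 0.6
```

>>> play_rows:
  motion:
    - {"dp": [-0.4, -0.4, 0], "roll": 0, "fingers": 0}
    - {"dp": [-0.5, -0.4, 0], "roll": 0, "fingers": 0}
    - {"dp": [-0.4, -0.4, 0], "roll": 0, "fingers": 0}
    - {"dp": [-0.4, -0.4, 0], "roll": 0, "fingers": 0}
    - {"dp": [-0.3, -0.4, 0], "roll": 0, "fingers": 0}
    - {"dp": [-0.3, -0.4, 0], "roll": 0, "fingers": 0}
    - {"dp": [-0.3, -0.4, 0], "roll": 0, "fingers": 0}
    - {"dp": [-0.2, -0.4, 0], "roll": 0, "fingers": 0}
    - {"dp": [-0.2, -0.4, 0], "roll": 0, "fingers": 0}

```text
clock: 14.15
position: [0.5346, -0.1312, 0.0361]
eef_rot: [0.737, 0.676, 0.0, -0.0]
contact_force: [1.7, 1.1, -0.5]
grip_width: 0.0005
grasp_force: 0.6
```

>>> play_rows:
  motion:
    - {"dp": [-0.2, -0.3, 0], "roll": 0, "fingers": 0}
    - {"dp": [-0.2, -0.3, 0], "roll": 0, "fingers": 0}
    - {"dp": [-0.2, -0.3, 0], "roll": 0, "fingers": 0}
    - {"dp": [-0.1, -0.2, 0], "roll": 0, "fingers": 0}
    - {"dp": [-0.1, -0.1, 0], "roll": 0, "fingers": 0}
    - {"dp": [0, -0.1, 0], "roll": 0, "fingers": 0}

```text
clock: 14.65
position: [0.5264, -0.1439, 0.036]
eef_rot: [0.737, 0.676, -0.0, -0.0]
contact_force: [0.3, 0.9, 0.8]
grip_width: 0.0003
grasp_force: 0.6
```

>>> play_rows:
  motion:
    - {"dp": [-0.05, -0.1, 0], "roll": 0, "fingers": 0}
    - {"dp": [-0.05, -0.1, 0], "roll": 0, "fingers": 0}
    - {"dp": [-0.05, -0.1, 0], "roll": 0, "fingers": 0}
    - {"dp": [-0.05, -0.1, 0], "roll": 0, "fingers": 0}

```text
clock: 14.98
position: [0.525, -0.1479, 0.0361]
eef_rot: [0.737, 0.676, 0.0, 0.0]
contact_force: [1.1, 1.6, 0.1]
grip_width: 0.0008
grasp_force: 0.6
```

>>> play_rows:
  motion:
    - {"dp": [-0.03, -0.1, 0], "roll": 0, "fingers": 0}
    - {"dp": [-0.03, -0.1, 0], "roll": 0, "fingers": 0}

```text
clock: 15.15
position: [0.5243, -0.1499, 0.0361]
eef_rot: [0.737, 0.676, 0.0, 0.0]
contact_force: [0.6, 0.2, -0.2]
grip_width: 0.0003
grasp_force: 0.6
```

>>> play_rows:
  motion:
    - {"dp": [-0.03, -0.1, 0], "roll": 0, "fingers": 0}
    - {"dp": [-0.03, -0.1, 0], "roll": 0, "fingers": 0}

```text
clock: 15.32
position: [0.5237, -0.152, 0.0361]
eef_rot: [0.737, 0.676, 0.0, 0.0]
contact_force: [0.8, 1.6, -0.4]
grip_width: 0.0001
grasp_force: 0.6
```

>>> play_rows:
  motion:
    - {"dp": [-0.03, -0.1, 0], "roll": 0, "fingers": 0}
    - {"dp": [0, 0, 0], "roll": 0, "fingers": 0}

```text
clock: 15.48
position: [0.5232, -0.1532, 0.0361]
eef_rot: [0.737, 0.676, -0.0, 0.0]
contact_force: [-0.2, 0.9, 1.0]
grip_width: 0.0002
grasp_force: 0.3
```

>>> play_rows:
  motion:
    - {"dp": [-0.03, -0.1, 0], "roll": 0, "fingers": 0}
    - {"dp": [0, -0.05, 0], "roll": 0, "fingers": 0}

```text
clock: 15.65
position: [0.5229, -0.1545, 0.0361]
eef_rot: [0.737, 0.676, -0.0, -0.0]
contact_force: [0.1, 1.0, 1.1]
grip_width: 0.0004
grasp_force: 0.6
```

>>> play_rows:
  motion:
    - {"dp": [-0.03, -0.1, 0], "roll": 0, "fingers": 0}
    - {"dp": [0, 0, 0], "roll": 0, "fingers": 0}

```text
clock: 15.82
position: [0.5227, -0.1556, 0.0361]
eef_rot: [0.737, 0.676, -0.0, 0.0]
contact_force: [-0.5, 0.9, 0.1]
grip_width: 0.0002
grasp_force: 0.4
```

>>> play_rows:
  motion:
    - {"dp": [-0.03, -0.1, 0], "roll": 0, "fingers": 0}
    - {"dp": [0, 0, 0], "roll": 0, "fingers": 0}

```text
clock: 15.98
position: [0.5224, -0.1566, 0.0361]
eef_rot: [0.737, 0.676, -0.0, 0.0]
contact_force: [0.6, 1.1, 1.2]
grip_width: 0.0002
grasp_force: 0.4
```

>>> play_rows:
  motion:
    - {"dp": [-0.03, -0.1, 0], "roll": 0, "fingers": 0}
    - {"dp": [0, 0, 0], "roll": 0, "fingers": 0}

```text
clock: 16.15
position: [0.5221, -0.1576, 0.0361]
eef_rot: [0.737, 0.676, -0.0, 0.0]
contact_force: [1.0, 1.3, 0.4]
grip_width: 0.0006
grasp_force: 0.4
```

>>> play_rows:
  motion:
    - {"dp": [0, -0.1, 0], "roll": 0, "fingers": 0}
    - {"dp": [0, 0, 0], "roll": 0, "fingers": 0}

```text
clock: 16.32
position: [0.5219, -0.1586, 0.0361]
eef_rot: [0.737, 0.676, -0.0, -0.0]
contact_force: [-0.4, 0.6, -0.5]
grip_width: 0.0002
grasp_force: 0.4
```

```bash
python3 - <<'E'
from m import *
o=np.zeros((500,800,3),np.uint8)
im,d=ctrl.grab_frame("top"); o[:500,:400]=cv2.resize(im[120:215,370:446],(400,500),interpolation=cv2.INTER_CUBIC)
im2,d2=ctrl.grab_frame("side"); o[:440,400:]=cv2.resize(im2[130:185,260:330],(400,440)[:2],interpolation=cv2.INTER_CUBIC)
cv2.imwrite("pics/push.png",o[...,::-1])
s=ctrl.observe(); print(s["position"],s["contact_force"],s["clock"])
E
```

```text
[ 0.5219 -0.1586  0.036 ] [0.7543 0.5524 1.5076] 16.4167
```

View pics/push.png

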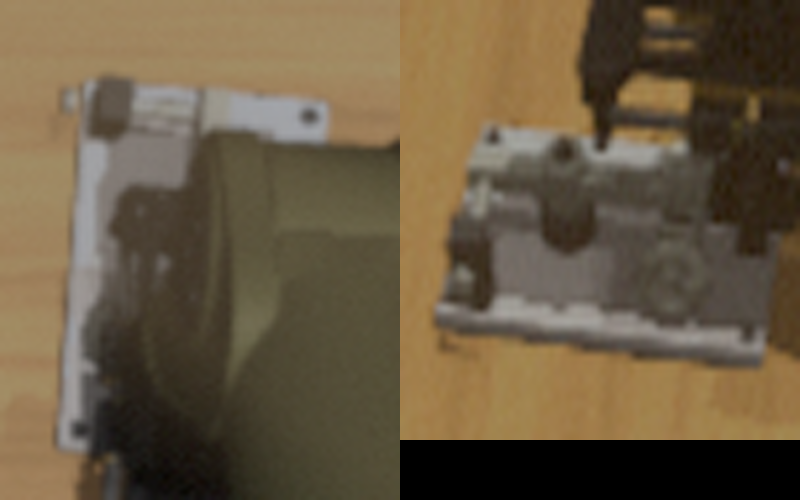

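The tail, at about (141, 410) in the top view, is very close to the screw nose. Contact force is only about 1 N of sliding friction, so the lever isn't home yet. I'll keep pressing in small steps.

>>> play_rows:
  motion:
    - {"dp": [-0.03, -0.1, 0], "roll": 0, "fingers": 0}
    - {"dp": [0, 0, 0], "roll": 0, "fingers": 0}

```text
clock: 16.58
position: [0.5218, -0.1595, 0.0361]
eef_rot: [0.737, 0.676, -0.0, -0.0]
contact_force: [0.5, 1.0, 0.6]
grip_width: 0.0003
grasp_force: 0.4
```

>>> play_rows:
  motion:
    - {"dp": [-0.03, -0.1, 0], "roll": 0, "fingers": 0}
    - {"dp": [0, 0, 0], "roll": 0, "fingers": 0}

```text
clock: 16.75
position: [0.5216, -0.1605, 0.0361]
eef_rot: [0.737, 0.676, 0.0, 0.0]
contact_force: [1.1, 1.6, 0.6]
grip_width: 0.0008
grasp_force: 0.5
```

>>> play_rows:
  motion:
    - {"dp": [0, -0.1, 0], "roll": 0, "fingers": 0}
    - {"dp": [0, 0, 0], "roll": 0, "fingers": 0}

```text
clock: 16.92
position: [0.5214, -0.1615, 0.0361]
eef_rot: [0.737, 0.676, -0.0, -0.0]
contact_force: [0.4, 1.0, 0.7]
grip_width: 0.0007
grasp_force: 0.6
```

>>> play_rows:
  motion:
    - {"dp": [-0.03, -0.1, 0], "roll": 0, "fingers": 0}
    - {"dp": [0, 0, 0], "roll": 0, "fingers": 0}

```text
clock: 17.08
position: [0.5212, -0.1626, 0.0361]
eef_rot: [0.737, 0.676, 0.0, 0.0]
contact_force: [1.0, 1.1, 0.1]
grip_width: 0.0004
grasp_force: 0.6
```

>>> play_rows:
  motion:
    - {"dp": [0, -0.1, 0], "roll": 0, "fingers": 0}
    - {"dp": [0, 0, 0], "roll": 0, "fingers": 0}

```text
clock: 17.25
position: [0.5211, -0.1636, 0.036]
eef_rot: [0.737, 0.676, -0.0, -0.0]
contact_force: [0.0, 1.2, -0.4]
grip_width: 0.0001
grasp_force: 0.6
```

>>> play_rows:
  motion:
    - {"dp": [0, -0.1, 0], "roll": 0, "fingers": 0}
    - {"dp": [0, 0, 0], "roll": 0, "fingers": 0}

```text
clock: 17.42
position: [0.521, -0.1642, 0.036]
eef_rot: [0.737, 0.676, -0.0, -0.0]
contact_force: [-1.6, 1.7, 0.5]
grip_width: 0.0003
grasp_force: 0.9
```

>>> play_rows:
  motion:
    - {"dp": [0, -0.05, 0], "roll": 0, "fingers": 0}
    - {"dp": [0, 0, 0], "roll": 0, "fingers": 0}

```text
clock: 17.58
position: [0.521, -0.1644, 0.036]
eef_rot: [0.737, 0.676, 0.0, -0.0]
contact_force: [-1.2, 3.3, 0.8]
grip_width: 0.0004
grasp_force: 1.5
```

Resistance is rising and motion has nearly stopped, so the lever has reached the stop. I'll press up to about 10 N.

>>> play_rows:
  motion:
    - {"dp": [0, -0.05, 0], "roll": 0, "fingers": 0}
    - {"dp": [0, 0, 0], "roll": 0, "fingers": 0}

```text
clock: 17.75
position: [0.521, -0.1647, 0.036]
eef_rot: [0.737, 0.676, 0.0, -0.001]
contact_force: [-1.6, 3.0, 2.0]
grip_width: 0.0003
grasp_force: 2.0
```

>>> play_rows:
  motion:
    - {"dp": [0, -0.05, 0], "roll": 0, "fingers": 0}
    - {"dp": [0, 0, 0], "roll": 0, "fingers": 0}

```text
clock: 17.92
position: [0.5209, -0.165, 0.036]
eef_rot: [0.737, 0.676, 0.0, -0.001]
contact_force: [-1.9, 5.4, 2.8]
grip_width: 0.0003
grasp_force: 2.4
```

>>> play_rows:
  motion:
    - {"dp": [0, -0.1, 0], "roll": 0, "fingers": 0}
    - {"dp": [0, 0, 0], "roll": 0, "fingers": 0}
    - {"dp": [0, 0, 0], "roll": 0, "fingers": 0}

```text
clock: 18.17
position: [0.5209, -0.1655, 0.036]
eef_rot: [0.736, 0.676, 0.0, -0.001]
contact_force: [-2.4, 4.6, 3.3]
grip_width: 0.0004
grasp_force: 2.9
```

>>> play_rows:
  motion:
    - {"dp": [0, -0.05, 0], "roll": 0, "fingers": 0}
    - {"dp": [0, 0, 0], "roll": 0, "fingers": 0}
    - {"dp": [0, 0, 0], "roll": 0, "fingers": 0}

```text
clock: 18.42
position: [0.5209, -0.1656, 0.036]
eef_rot: [0.736, 0.677, 0.0, -0.001]
contact_force: [-2.8, 5.8, 3.2]
grip_width: 0.0008
grasp_force: 3.2
```

>>> play_rows:
  motion:
    - {"dp": [0, -0.1, 0], "roll": 0, "fingers": 0}
    - {"dp": [0, 0, 0], "roll": 0, "fingers": 0}
    - {"dp": [0, 0, 0], "roll": 0, "fingers": 0}

```text
clock: 18.67
position: [0.5208, -0.166, 0.036]
eef_rot: [0.736, 0.677, 0.0, -0.001]
contact_force: [-2.9, 7.0, 3.9]
grip_width: 0.0002
grasp_force: 3.8
```

>>> play_rows:
  motion:
    - {"dp": [0, -0.05, 0], "roll": 0, "fingers": 0}
    - {"dp": [0, 0, 0], "roll": 0, "fingers": 0}
    - {"dp": [0, 0, 0], "roll": 0, "fingers": 0}

```text
clock: 18.92
position: [0.5208, -0.1661, 0.036]
eef_rot: [0.736, 0.677, 0.001, -0.002]
contact_force: [-2.3, 7.9, 3.8]
grip_width: 0.0009
grasp_force: 4.1
```

>>> play_rows:
  motion:
    - {"dp": [0, -0.1, 0], "roll": 0, "fingers": 0}
    - {"dp": [0, 0, 0], "roll": 0, "fingers": 0}
    - {"dp": [0, 0, 0], "roll": 0, "fingers": 0}
    - {"dp": [0, 0, 0], "roll": 0, "fingers": 0}

```text
clock: 19.25
position: [0.5208, -0.1664, 0.036]
eef_rot: [0.736, 0.677, 0.001, -0.002]
contact_force: [-3.5, 9.1, 4.2]
grip_width: 0.0002
grasp_force: 4.7
```

>>> play_rows:
  motion:
    - {"dp": [0, -0.03, 0], "roll": 0, "fingers": 0}
    - {"dp": [0, 0, 0], "roll": 0, "fingers": 0}
    - {"dp": [0, 0, 0], "roll": 0, "fingers": 0}
    - {"dp": [0, 0, 0], "roll": 0, "fingers": 0}

```text
clock: 19.58
position: [0.5208, -0.1665, 0.036]
eef_rot: [0.736, 0.677, 0.001, -0.002]
contact_force: [-3.5, 9.8, 4.3]
grip_width: 0.0003
grasp_force: 4.9
```

The push is firm at about 10 N. I'll back straight off the handle, lift and move clear, then check.

>>> play_rows:
  motion:
    - {"dp": [0.03, 0.3, 0], "roll": 0, "fingers": 0}
    - {"dp": [0.03, 0.4, 0], "roll": 0, "fingers": 0}
    - {"dp": [0.1, 0.8, 0], "roll": 0, "fingers": 0}
    - {"dp": [0, 1, 0], "roll": 0, "fingers": 0}
    - {"dp": [0, 0.5, 1], "roll": 0, "fingers": 0}
    - {"dp": [0, 0, 3], "roll": 0, "fingers": 0}
    - {"dp": [0, 0, 3], "roll": 0, "fingers": 0}
    - {"dp": [0, 2, 2], "roll": 0, "fingers": 0}
    - {"dp": [0, 3, 2], "roll": 0, "fingers": 0}
    - {"dp": [0, 3, 2], "roll": 0, "fingers": 0}
    - {"dp": [0, 3, 2], "roll": 0, "fingers": 0}
    - {"dp": [0, 3, 0], "roll": 0, "fingers": 0}

```text
clock: 20.58
position: [0.5253, 0.0017, 0.1912]
eef_rot: [0.737, 0.676, 0.002, 0.004]
contact_force: [0.5, 0.3, -0.0]
grip_width: 0.0004
grasp_force: 0.0
```

>>> play_rows:
  motion:
    - {"dp": [-0.5, 3, 0], "roll": 0, "fingers": 0}
    - {"dp": [-0.5, 3, 0], "roll": 0, "fingers": 0}
    - {"dp": [-0.5, 3, 0], "roll": 0, "fingers": 0}
    - {"dp": [-0.5, 3, 0], "roll": 0, "fingers": 0}
    - {"dp": [-0.5, 3, 0], "roll": 0, "fingers": 0}
    - {"dp": [0, 2, 0], "roll": 0, "fingers": 0}
    - {"dp": [0, 0, 0], "roll": 0, "fingers": 0}
    - {"dp": [0, 0, 0], "roll": 0, "fingers": 0}

```text
clock: 21.25
position: [0.4976, 0.1714, 0.1868]
eef_rot: [0.735, 0.678, 0.0, 0.001]
contact_force: [0.4, -0.1, 1.2]
grip_width: 0.0005
grasp_force: 0.0
```

```bash
python3 - <<'E'
from m import *
o=np.zeros((600,800,3),np.uint8)
im,d=ctrl.grab_frame("top"); o[:600,:450]=cv2.resize(im[125:215,375:443],(450,600),interpolation=cv2.INTER_CUBIC)
im2,d2=ctrl.grab_frame("side"); o[:300,450:]=cv2.resize(im2[130:185,260:330],(350,300)[:2],interpolation=cv2.INTER_CUBIC)
cv2.imwrite("pics/end.png",o[...,::-1])
s=ctrl.observe(); print(s["position"],s["contact_force"],s["clock"])
P=cloud("top",d); m=(abs(P[...,0]-.53)<.06)&(abs(P[...,1]+.19)<.05)&(P[...,2]>.038)&(P[...,2]<.08); Q=P[m]
print(m.sum(),Q.mean(0)); v=np.linalg.svd(Q[:,:2]-Q[:,:2].mean(0))[2][0]; print(np.degrees(np.arctan2(v[1],v[0])))
E
```

```text
[0.4982 0.1687 0.1863] [ 0.201   0.1382 -0.3568] 21.35
286 [ 0.5363 -0.1885  0.0496]
177.7337192332539
```

View pics/end.png

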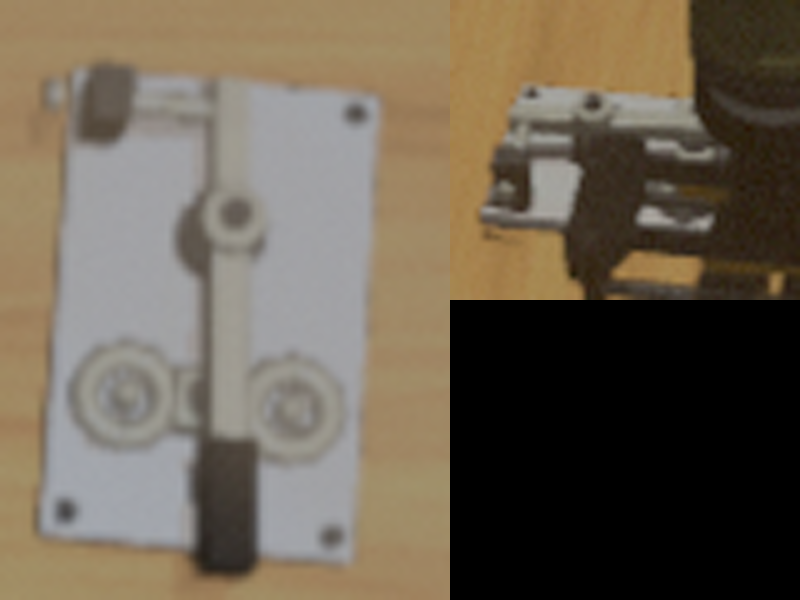

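The final top view shows both pins centred in the eyes, at about (184.5, 394) and (186.5, 419). The lever lies across the barrel at about 178° world, with its tail against the screw nose near (140.5, 407). The arm is clear, so I'll hand it in.

```bash
python3 -c "
from plant import ctrl
print(ctrl.job_done())"
```

```text
the job is handed in; nothing more can be done
None
```

The swivel is seated flat with an eye over each pin, the keeper lever was pressed home against its stop screw at about 10 N, the arm is clear, and the job was handed in at about 21 s.

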